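# Lock a bench heat gun on for hands-free work

### The arm

A 7-joint arm with a two-finger parallel gripper is mounted at the origin on the work surface. World frame = base frame: x ahead of the robot, y to its left, z up, the work surface at z = 0. Lengths are in m, angles in rad, forces in N, time in s.
With the tool pointing down it reaches from about 0.4 to 0.85 m from the base axis. Payload 10.4 kg.
Tool frame: the origin (TCP) lies between the finger pads; the fingertips stand tcp_to_tips ahead of it and the grasp point (between the pads) lies 8 mm behind it (tcp_to_tips is the distance from the TCP to the fingertips, in m); z points along the fingers, y is the line along which they close (so a half turn about z gives the same grasp; the last joint's range is limited). The gripper opens to 85 mm and grips with 20 to 120 N. Pads are 22 mm wide; open, the fingers measure 114 mm over their backs; the gripper's body (76 mm by 85 mm) begins 54 mm behind the grasp point. The pads swing forward as they close: fully open they stand 13 mm farther back than shut.
Start: joints at [-1.35, 0.332, -0.065, 1.46, 0.022, 1.35, -0.088], TCP at [0.151, 0.607, 0.242] pointing down, gripper open.
Joint ranges: [-2.6, 2.6], [-0.5, 2.12], [-1.47, 1.34], [0.16, 2.42], [-1.27, 4.41], [0.06, 2.06], [-2.6, 2.6]. Speed limits (rad/s): [2.22, 2.22, 2.79, 2.79, 3.14, 3.14, 3.14].

### API

Orientations are given as a unit quaternion [x, y, z, w].
In Python, from workcell import * gives the robot as it stands.
- The arm moves only by the tool apply_moves, never from a script. Its argument "rows" is a list of rows, each an object of numbers: "x", "y", "z": the shift along the tool's x, y, z in mm; "ax", "ay", "az": the turn, a rotation vector about the tool's x, y, z in degrees; "gripper": the closure, from 0 (fully open) to 1 (shut). A call has 1 to 5 rows; each row shifts and turns the commanded pose from where the row before left it, along the tool's axes as they then stand; what a row does not reach is not made up. A row lasts 1/12 s, in which the tool goes at most 41.7 mm and 7.16 degrees, less where a joint would pass 70% of its speed; a pose out of reach is approached as far as the arm can. A call with a gripper value outside its range is refused whole. The fingers move at their own pace and stop on an object; "newtons" is the grip in N (left out, the last holds). Time passes only in rows, so rows that do not move let the fingers close. It gives the time, the measured TCP pose, the force, the opening and the grip force at its end, in the units of the state.
- get_obs(): the state, without advancing time (a new reading comes with each control period).
- camera(name): name is "scene" or "top"; returns a dict with "color" (420x560x3 uint8, red, green, blue), "fov_y" (degrees; the focal length in pixels is half the picture's height over the tangent of half this angle, whatever the lens; pixels are square), "cx", "cy" (the principal point, pixels), "k1" (the pictures are not rectified: a ray, as slopes to the right and down, at radius r is drawn at 1 + k1 r^2 times it, then the intrinsics apply), "rvec" (rotation vector, rad) and "tvec" (3), from world to camera coordinates, as OpenCV has them. Camera axes: x right, y down, z forward; pixel columns grow to the right and rows downward; lengths in m; the calibration is good to about 2 mm. A picture is of the moment at which its call begins. There is no depth.
- hand_in(): hands the job in; it is judged then, once.
The state is a dict: "clock": time; "joint_pos": joint angles; "joint_velocities": joint speeds; "tau": joint torques, N m; "position": TCP position; "ee_rot": TCP orientation; "ft_force": force on the tool from outside, world axes, zero at the start; "torque": the same for the moment, N m; "grip_width": opening from 0.0 (shut) to 1.0 (fully open); "grasp_force": force on a finger pad.
Only numpy, scipy, OpenCV 4.12 (cv2) and the standard library are available. Lean on these libraries where they do the work, as an engineer would, in place of code of your own. Each camera call takes 0.05 s, during which the arm holds its last target. There are 200 camera calls.

### The job

Two cordless heat guns stand nozzle-up on the bench. On the one with the slim round nozzle, push the trigger all the way in and, while holding it in, push the lock-on button beside it fully home; then ease off so that the trigger stays held on by the lock. Do not touch the other gun, the one with the wide flat nozzle.

Things in the scene. Friction and masses are not known exactly. Their poses are not given: they have to be found in the camera images.
- heat_gun: Gun to lock on: grey, fixed to the bench, slim round nozzle 18 mm wide, top 240 mm up. Origin: on the bench under the barrel's axis, z up. Barrel 76 mm thick to 110 mm height, 44 mm from 150, then 38. Level grip, 44 mm wide, along own -x, top 95 mm high, with black battery at its end (x -144 to -192, top 108). Trigger on top of the grip; cheek on its +y side, face y 21, top 138; -y side open.
- trigger (a joint): Travel (m) of this gun's black trigger: 0 out, 0.012 in. Block 46 (x) by 36 mm (y), top face centre at (-95, 0, 113) mm in the gun's frame, pushed straight down; spring 3 N rising to 9 N. Stand closed fingers on it clear of the button (centred near y -11) to slide to +y later. Above 0.009 the lock button can go in. Locked and eased it stays near 0.007; else it springs back to 0.
- lock_button (a joint): Travel (m) of this gun's steel lock-on button: 0 out, 0.010 in. It sticks 11 mm out of the cheek over the trigger's edge: 22 mm long (x), 18 high, end face centre at (-95, 10, 124) mm in the gun's frame, pushed to the gun's +y; spring 1.5 to 4 N. Fully home it is 1 mm short of flush; pushed past 0.008 it is caught when the trigger is eased and stays near 0.008; else it springs out.
- spare_gun: The other gun, not to be touched: same body, trigger, button and frame, but with a wide flat nozzle (72 mm wide, 14 mm thick, top 222 mm above the bench). It stands 340 to 550 mm to one side of the first.

How it is judged:
On the way, in this order (a step that is already met when the one before it is completed fails the run):
1. the trigger of the round-nozzled gun is pushed fully in (over 9.5 of 12 mm) before the button is in (value of joint trigger above 0.0095 m and value of joint lock_button below 0.005 m), for 0.1 s.
2. with the trigger still held in, its lock-on button is pushed in (over 8 mm) (value of joint trigger above 0.0088 m and value of joint lock_button above 0.008 m), for 0.1 s.
At the end, for the whole second after the job is handed in: The trigger of the round-nozzled gun, let go, stays held on by its lock (5 to 8.6 mm in, at rest) with the lock-on button in by more than 6 mm (value of joint trigger between 0.005 and 0.0086 m and value of joint lock_button above 0.006 m and velocity of joint trigger between -0.005 and 0.005 m/s); the robot touches nothing.
It fails at once if the flat-nozzled gun is touched by the robot (contact force between spare_gun and the arm above 1 N or contact force between spare_gun and the fingers above 1 N).
It also fails if it takes over 38 s, if anything falls off the work surface, if the arm or the gripper's body presses on something with over 40 N, if the wrist force passes 120 N, or if a joint passes its speed limit or range.

## Working session

There is one attempt and no reset: what is moved stays moved. The work goes in short steps, Python scripts to look and compute and a tool call to move; the robot and the scene stay as the last step left them, time stands still between calls to the robot, and variables do not carry over. Pictures are saved under pics/ and viewed, at most 10 in all, crops included, and the job is handed in when it is done.

Besides the shell and the picture viewer there is one more tool, called after "Call:" by a JSON object that holds its "method" and its "body", one argument or row to a line. apply_moves: Moves the arm, as the interface text tells. Its arguments: {"type":"object","properties":{"rows":{"type":"array","items":{"type":"object","properties":{"x":{"type":"number"},"y":{"type":"number"},"z":{"type":"number"},"ax":{"type":"number"},"ay":{"type":"number"},"az":{"type":"number"},"gripper":{"type":"number"}}}},"newtons":{"type":"number"}},"required":["rows"]}

```bash
mkdir -p pics
cat > h.py <<'E'
from workcell import *
import numpy as np, cv2
from scipy.spatial.transform import Rotation as R
def cam(n):
    c=camera(n); h,w=c['color'].shape[:2]; f=h/2/np.tan(np.radians(c['fov_y'])/2)
    c['K']=np.array([[f,0,c['cx']],[0,f,c['cy']],[0,0,1]]); c['D']=np.array([c['k1'],0,0,0,0.])
    c['rvec']=np.array(c['rvec'],float); c['tvec']=np.array(c['tvec'],float); return c
def proj(c,P): return cv2.projectPoints(np.array(P,float).reshape(-1,3),c['rvec'],c['tvec'],c['K'],c['D'])[0].reshape(-1,2)
def ray(c,uv,z):
    p=cv2.undistortPoints(np.array(uv,float).reshape(-1,1,2),c['K'],c['D']).reshape(-1,2)
    Rm=cv2.Rodrigues(c['rvec'])[0]; o=-Rm.T@c['tvec']; d=np.c_[p,np.ones(len(p))]@Rm
    return o+d*((z-o[2])/d[:,2])[:,None]
def save(c,n,box=None):
    im=c['color'][:,:,::-1]
    if box: x0,y0,x1,y1=box; im=im[y0:y1,x0:x1]
    s=min(800/im.shape[1],600/im.shape[0]); cv2.imwrite(n,cv2.resize(im,None,fx=s,fy=s,interpolation=cv2.INTER_CUBIC))
E
python3 - <<'E'
from h import *
a=cam('top');b=cam('scene');save(a,'pics/top1.png');save(b,'pics/sc1.png')
for c in(a,b): print(c['K'],c['k1'],-cv2.Rodrigues(c['rvec'])[0].T@c['tvec'])
o=get_obs();print(o);print([k for k in globals() if 'tcp' in k.lower()])
try: print(tcp_to_tips)
except Exception as e: print(e)
E
```

```text
[[385.06195936   0.         283.50354799]
 [  0.         385.06195936 214.03043141]
 [  0.           0.           1.        ]] -0.010865217297460983 [ 0.51902004 -0.00109062  0.82375113]
[[463.72205635   0.         266.34818106]
 [  0.         463.72205635 204.08470197]
 [  0.           0.           1.        ]] -0.12547498057700762 [ 1.20400592 -0.05740665  0.92863084]
{'clock': 0.1, 'joint_pos': array([-1.34962644,  0.33277601, -0.06469452,  1.46086485,  0.02159137,
        1.3499126 , -0.08847447]), 'joint_velocities': array([-0.00134632, -0.00254164,  0.00051296, -0.0016942 , -0.00151879,
        0.0002699 ,  0.00215431]), 'tau': array([ 6.87637094e-04, -6.26742983e+01,  4.86522610e-02, -3.92428243e+01,
        1.63470057e-02,  6.93818321e-03, -2.61454346e-06]), 'position': array([0.15077563, 0.6062013 , 0.24161228]), 'ee_rot': array([ 1.21564585e-01,  9.92583322e-01, -6.30841913e-04, -5.09637389e-05]), 'ft_force': array([-0.17723016,  0.65018209,  0.12307269]), 'torque': array([ 0.00506347, -0.02400485, -0.00939026]), 'grasp_force': 0.0, 'grip_width': 0.9989203963161126}
['tcp_to_tips']
0.011
```

View pics/top1.png

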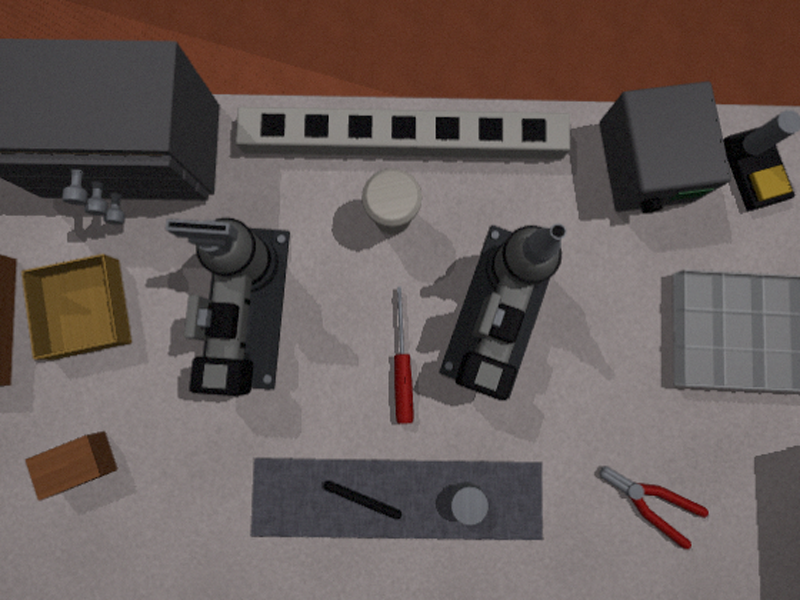

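View pics/sc1.png

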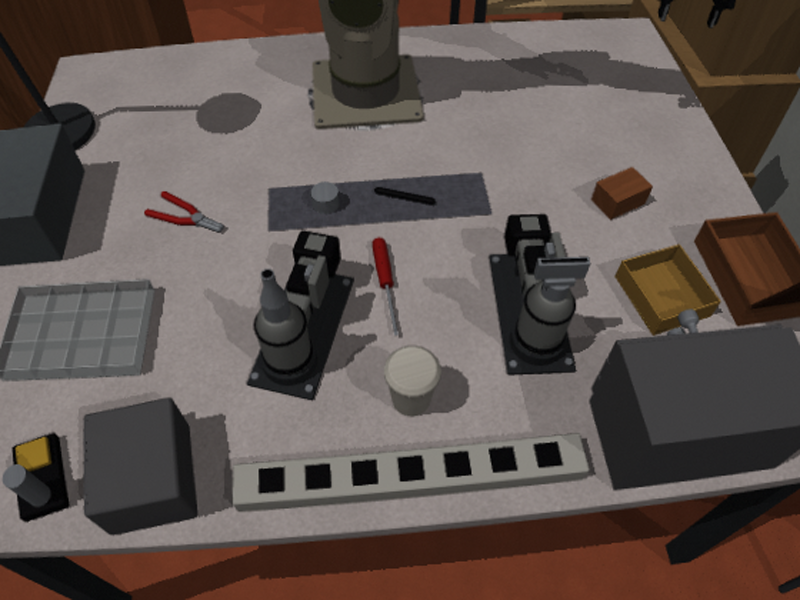

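The top view shows the round-nozzle gun on the right: nozzle tip at about (391,162) in native pixels, battery label at about (342,262). The flat-nozzle gun is on the left, at +y.

Run:
```python
from h import *
a=cam('top');b=cam('scene')
save(a,'pics/top2.png',(300,145,420,285))
n=ray(a,[[390.6,161.7]],.24)[0]; bt=ray(a,[[342.5,262]],.108)[0]
print(n,bt,np.linalg.norm((n-bt)[:2]))
print('scene nozzle',proj(b,[n]), 268/800*560,272*.7)
```

```text
[ 0.67087786 -0.17058255  0.24      ] [ 0.51395063 -0.11658062  0.108     ] 0.1659589282095466
scene nozzle [[187.39661956 190.56746526]] 187.60000000000002 190.39999999999998
```

View pics/top2.png

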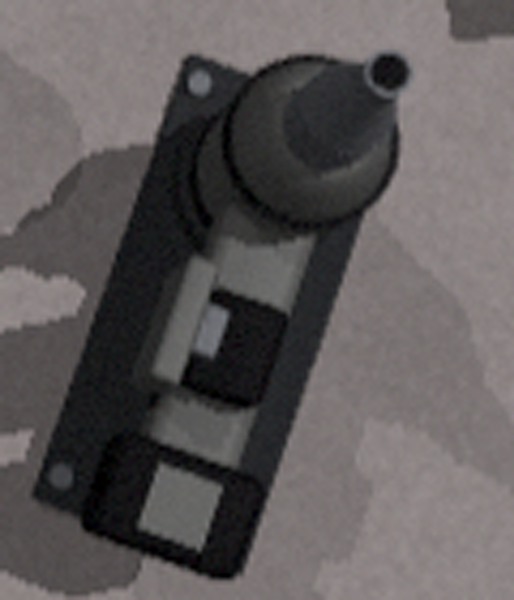

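Run:
```python
from h import *
from scipy.optimize import least_squares
a=cam('top');b=cam('scene')
C=lambda u,v:(300+u/4.2857-.38,145+v/4.2857-.38)
G=np.array([[0,0,240],[-168,0,108],[-72,-18,113],[-118,-18,113]])/1e3
U=np.array([C(388,72),C(181,506),C(288,308),C(248,408)])
def W(p,g): 
    q=np.array(g,float).reshape(-1,3).copy(); q[:,:2]=q[:,:2]@np.array([[np.cos(p[2]),np.sin(p[2])],[-np.sin(p[2]),np.cos(p[2])]]); q[:,:2]+=p[:2]; return q
r=least_squares(lambda p:(proj(a,W(p,G))-U).ravel(),[.67,-.17,-.33])
p=r.x; print(p,np.degrees(p[2]),r.fun.round(1))
im=cv2.resize(a['color'][145:285,300:420,::-1],None,fx=4.2857,fy=4.2857,interpolation=cv2.INTER_CUBIC)
ib=cv2.resize(b['color'][140:290,160:260,::-1],None,fx=4,fy=4,interpolation=cv2.INTER_CUBIC)
m=lambda L:[np.array(l)/1e3 for l in L]
polys=m([[[-72,-18,113],[-118,-18,113],[-118,18,113],[-72,18,113]],[[-84,10,133],[-106,10,133],[-106,10,115],[-84,10,115]],[[-144,-25,108],[-192,-25,108],[-192,25,108],[-144,25,108]],[[-60,21,138],[-130,21,138]],[[-1,0,240],[1,0,240]]])
for q in polys:
    for im_,c,o,s in((im,a,(300,145),4.2857),(ib,b,(160,140),4)):
        uv=((proj(c,W(p,q))-o+.5)*s).astype(int); cv2.polylines(im_,[uv],True,(0,255,0),1)
cv2.imwrite('pics/ov.png',np.hstack([im[:600,:400],ib]) if 0 else np.hstack([im[:596,:400],ib[:596]]))
np.save('p.npy',p); print(W(p,[[-.095,-.011,.113]]),W(p,[[-.095,.010,.124]]))
```

```text
[ 0.67178813 -0.16898154 -0.33986532] -19.47284831694296 [-0.6 -0.3 -1.3 -0.4  0.4  0.5  1.6  0.3]
[[ 0.57855521 -0.14768312  0.113     ]] [[ 0.58555577 -0.12788433  0.124     ]]
```

View pics/ov.png

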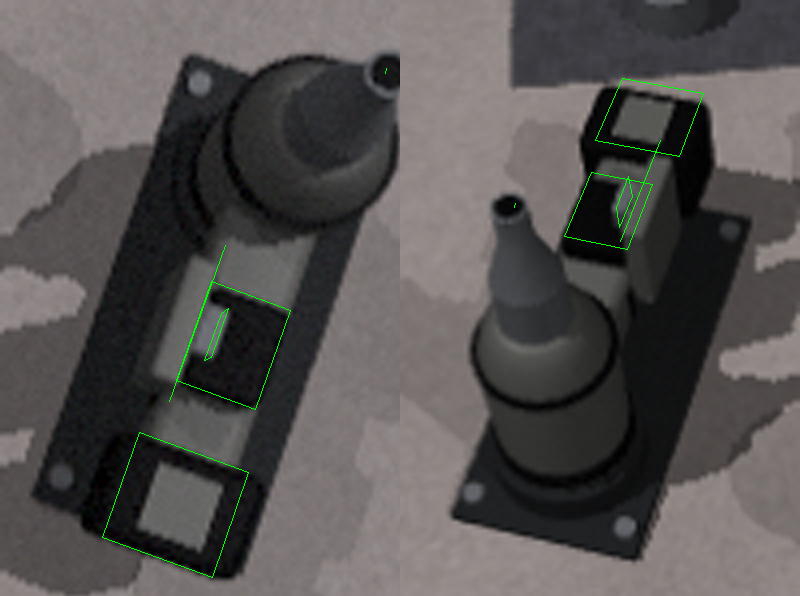

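The overlay lands the trigger, button and nozzle within about 1–2 px in both cameras. Next I plan a straight transfer that stays clear of the spare gun.

```bash
cat >> h.py <<'E'
P=np.load('p.npy'); gx=np.array([np.cos(P[2]),np.sin(P[2])]); gy=np.array([-gx[1],gx[0]])
def st():
    o=get_obs(); T=R.from_quat(o['ee_rot']); d=o['position'][:2]-P[:2]
    print('clk %.2f gun mm'%o['clock'],(np.array([d@gx,d@gy])*1e3).round(1),'z tip',round((o['position'][2]-.011)*1e3,1),'F gun',(np.array([o['ft_force'][:2]@gx,o['ft_force'][:2]@gy])).round(1),o['ft_force'][2].round(1),'w',o['grip_width'].round(3))
    X=T.as_matrix(); print('toolx ang vs gun y deg',np.degrees(np.arctan2(X[1,0],X[0,0])-np.arctan2(gy[1],gy[0])).round(2),'tilt',np.degrees(np.arcsin(X[:2,2])).round(2)); return o,X
E
python3 - <<'E'
from h import *
o,X=st()
tgt=np.r_[P[:2]-.095*gx-.011*gy,.30]
a0=np.arctan2(X[1,0],X[0,0]);a1=np.arctan2(gy[1],gy[0]); N=25
d=(tgt-o['position'])/N; da=(a1-a0)/N; print(np.degrees(a1-a0))
for k in range(N):
    a=a0+k*da; print(k,(1e3*np.array([d[0]*np.cos(a)+d[1]*np.sin(a), d[0]*np.sin(a)-d[1]*np.cos(a), -d[2]])).round(1),-np.degrees(da).round(2))
E
```

```text
Traceback (most recent call last):
  File "h.py", line 20, in st
    print('clk %.2f gun mm'%o['clock'],(np.array([d@gx,d@gy])*1e3).round(1),'z tip',round((o['position'][2]-.011)*1e3,1),'F gun',(np.array([o['ft_force'][:2]@gx,o['ft_force'][:2]@gy])).round(1),o['ft_force'][2].round(1),'w',o['grip_width'].round(3))
                                                                                                                                                                                                                                ^^^^^^^^^^^^^^^^^^^^^
AttributeError: 'float' object has no attribute 'round'
```

```bash
sed -i "s/o\['grip_width'\].round(3)/round(o['grip_width'],3)/" h.py
python3 - <<'E'
from h import *
o,X=st()
tgt=np.r_[P[:2]-.095*gx-.011*gy,.30]
a0=np.arctan2(X[1,0],X[0,0]);a1=np.arctan2(gy[1],gy[0]); N=25
d=(tgt-o['position'])/N; da=(a1-a0)/N; print(np.degrees(a1-a0))
for k in range(N):
    a=a0+k*da; print(k,(1e3*np.array([d[0]*np.cos(a)+d[1]*np.sin(a), d[0]*np.sin(a)-d[1]*np.cos(a), -d[2]])).round(1),-np.degrees(da).round(2))
E
```

```text
clk 0.30 gun mm [-749.6  557.4] z tip 231.1 F gun [-1.   0.1] -0.4 w 1.0
toolx ang vs gun y deg 95.5 tilt [-0.   -0.02]
-95.5044976076802
0 [-23.9 -25.1  -2.3] 3.82
1 [-25.5 -23.5  -2.3] 3.82
2 [-27.  -21.7  -2.3] 3.82
3 [-28.4 -19.9  -2.3] 3.82
4 [-29.7 -18.   -2.3] 3.82
5 [-30.8 -15.9  -2.3] 3.82
6 [-31.8 -13.9  -2.3] 3.82
7 [-32.6 -11.7  -2.3] 3.82
8 [-33.4  -9.5  -2.3] 3.82
9 [-33.9  -7.3  -2.3] 3.82
10 [-34.3  -5.   -2.3] 3.82
11 [-34.6  -2.7  -2.3] 3.82
12 [-34.7  -0.4  -2.3] 3.82
13 [-34.6   1.9  -2.3] 3.82
14 [-34.4   4.2  -2.3] 3.82
15 [-34.1   6.5  -2.3] 3.82
16 [-33.6   8.8  -2.3] 3.82
17 [-32.9  11.   -2.3] 3.82
18 [-32.1  13.2  -2.3] 3.82
19 [-31.1  15.3  -2.3] 3.82
20 [-30.1  17.3  -2.3] 3.82
21 [-28.8  19.3  -2.3] 3.82
22 [-27.5  21.1  -2.3] 3.82
23 [-26.   22.9  -2.3] 3.82
24 [-24.4  24.6  -2.3] 3.82
```

Call:
{"method": "apply_moves", "body": {
  "rows": [
    {"x": -24, "y": -25, "z": -12, "az": 3.8, "gripper": 1},
    {"x": -25.5, "y": -23.5, "z": -12, "az": 3.8, "gripper": 1},
    {"x": -27, "y": -22, "z": -12, "az": 3.8, "gripper": 1},
    {"x": -28.5, "y": -20, "z": -12, "az": 3.8, "gripper": 1},
    {"x": -29.5, "y": -18, "z": -12, "az": 3.8, "gripper": 1}
  ],
  "newtons": 60
}}

```text
invalid input at $.rows[0]: expected keys x, y, z, ax, ay, az, gripper
```

Call:
{"method": "apply_moves", "body": {
  "rows": [
    {"x": -31, "y": -16, "az": 3.8, "gripper": 1},
    {"x": -32, "y": -14, "az": 3.8, "gripper": 1},
    {"x": -32.5, "y": -12, "az": 3.8, "gripper": 1},
    {"x": -33.5, "y": -9.5, "az": 3.8, "gripper": 1},
    {"x": -34, "y": -7.5, "az": 3.8, "gripper": 1}
  ]
}}

```text
invalid input at $.rows[0]: expected keys x, y, z, ax, ay, az, gripper
```

Call:
{"method": "apply_moves", "body": {
  "rows": [
    {"x": -34.5, "y": -5, "az": 3.8, "gripper": 1},
    {"x": -34.5, "y": -2.5, "az": 3.8, "gripper": 1},
    {"x": -34.5, "y": -0.5, "az": 3.8, "gripper": 1},
    {"x": -34.5, "y": 2, "az": 3.8, "gripper": 1},
    {"x": -34.5, "y": 4, "az": 3.8, "gripper": 1}
  ]
}}

```text
invalid input at $.rows[0]: expected keys x, y, z, ax, ay, az, gripper
```

Call:
{"method": "apply_moves", "body": {
  "rows": [
    {"x": -34, "y": 6.5, "az": 3.8, "gripper": 1},
    {"x": -33.5, "y": 9, "az": 3.8, "gripper": 1},
    {"x": -33, "y": 11, "az": 3.8, "gripper": 1},
    {"x": -32, "y": 13, "az": 3.8, "gripper": 1},
    {"x": -31, "y": 15.5, "az": 3.8, "gripper": 1}
  ]
}}

```text
invalid input at $.rows[0]: expected keys x, y, z, ax, ay, az, gripper
```

Call:
{"method": "apply_moves", "body": {
  "rows": [
    {"x": -30, "y": 17.5, "az": 3.8, "gripper": 1},
    {"x": -29, "y": 19.5, "az": 3.8, "gripper": 1},
    {"x": -27.5, "y": 21, "az": 3.8, "gripper": 1},
    {"x": -26, "y": 23, "az": 3.8, "gripper": 1},
    {"x": -24.5, "y": 24.5, "az": 4.3, "gripper": 1}
  ]
}}

```text
invalid input at $.rows[0]: expected keys x, y, z, ax, ay, az, gripper
```

```bash
python3 -c "
from h import *
st()"
```

```text
clk 0.30 gun mm [-749.6  557.4] z tip 231.1 F gun [-1.   0.1] -0.4 w 1.0
toolx ang vs gun y deg 95.5 tilt [-0.   -0.02]
```

All keys are required; nothing moved.

Call:
{"method": "apply_moves", "body": {
  "rows": [
    {"x": -24, "y": -25, "z": -12, "ax": 0, "ay": 0, "az": 3.8, "gripper": 1},
    {"x": -25.5, "y": -23.5, "z": -12, "ax": 0, "ay": 0, "az": 3.8, "gripper": 1},
    {"x": -27, "y": -22, "z": -12, "ax": 0, "ay": 0, "az": 3.8, "gripper": 1},
    {"x": -28.5, "y": -20, "z": -12, "ax": 0, "ay": 0, "az": 3.8, "gripper": 1},
    {"x": -29.5, "y": -18, "z": -12, "ax": 0, "ay": 0, "az": 3.8, "gripper": 1}
  ],
  "newtons": 60
}}

```text
clock: 0.72
position: [0.237, 0.4539, 0.3029]
ee_rot: [0.285, 0.958, 0.0, -0.0]
ft_force: [0.2, 0.7, 0.6]
grip_width: 0.298
grasp_force: 0.0
```

Call:
{"method": "apply_moves", "body": {
  "rows": [
    {"x": -31, "y": -16, "z": 0, "ax": 0, "ay": 0, "az": 3.8, "gripper": 1},
    {"x": -32, "y": -14, "z": 0, "ax": 0, "ay": 0, "az": 3.8, "gripper": 1},
    {"x": -32.5, "y": -12, "z": 0, "ax": 0, "ay": 0, "az": 3.8, "gripper": 1},
    {"x": -33.5, "y": -9.5, "z": 0, "ax": 0, "ay": 0, "az": 3.8, "gripper": 1},
    {"x": -34, "y": -7.5, "z": 0, "ax": 0, "ay": 0, "az": 3.8, "gripper": 1}
  ]
}}

```text
clock: 1.13
position: [0.3228, 0.3025, 0.3024]
ee_rot: [0.44, 0.898, 0.0, -0.0]
ft_force: [0.5, 0.1, 0.9]
grip_width: -0.003
grasp_force: 0.0
```

```bash
python3 -c "
from h import *
print(st()[0]['position'])"
```

```text
clk 1.13 gun mm [-486.2  328.1] z tip 291.4 F gun [0.4 0.3] 0.9 w -0.003
toolx ang vs gun y deg 57.32 tilt [0.01 0.04]
[0.32276863 0.30245675 0.30243478]
```

On track.

Call:
{"method": "apply_moves", "body": {
  "rows": [
    {"x": -34.5, "y": -5, "z": 0, "ax": 0, "ay": 0, "az": 3.8, "gripper": 1},
    {"x": -34.5, "y": -2.5, "z": 0, "ax": 0, "ay": 0, "az": 3.8, "gripper": 1},
    {"x": -34.5, "y": -0.5, "z": 0, "ax": 0, "ay": 0, "az": 3.8, "gripper": 1},
    {"x": -34.5, "y": 2, "z": 0, "ax": 0, "ay": 0, "az": 3.8, "gripper": 1},
    {"x": -34.5, "y": 4, "z": 0, "ax": 0, "ay": 0, "az": 3.8, "gripper": 1}
  ]
}}

```text
clock: 1.55
position: [0.4088, 0.1521, 0.3025]
ee_rot: [0.582, 0.813, 0.0, -0.0]
ft_force: [1.3, 0.3, -0.0]
grip_width: -0.002
grasp_force: 0.0
```

Call:
{"method": "apply_moves", "body": {
  "rows": [
    {"x": -34, "y": 6.5, "z": 0, "ax": 0, "ay": 0, "az": 3.8, "gripper": 1},
    {"x": -33.5, "y": 9, "z": 0, "ax": 0, "ay": 0, "az": 3.8, "gripper": 1},
    {"x": -33, "y": 11, "z": 0, "ax": 0, "ay": 0, "az": 3.8, "gripper": 1},
    {"x": -32, "y": 13, "z": 0, "ax": 0, "ay": 0, "az": 3.8, "gripper": 1},
    {"x": -31, "y": 15.5, "z": 0, "ax": 0, "ay": 0, "az": 3.8, "gripper": 1}
  ]
}}

```text
clock: 1.97
position: [0.4955, 0.002, 0.3026]
ee_rot: [0.708, 0.706, 0.0, 0.0]
ft_force: [0.0, 0.6, -0.0]
grip_width: -0.002
grasp_force: 0.0
```

Call:
{"method": "apply_moves", "body": {
  "rows": [
    {"x": -30, "y": 17.5, "z": 0, "ax": 0, "ay": 0, "az": 3.8, "gripper": 1},
    {"x": -29, "y": 19.5, "z": 0, "ax": 0, "ay": 0, "az": 3.8, "gripper": 1},
    {"x": -27.5, "y": 21, "z": 0, "ax": 0, "ay": 0, "az": 3.8, "gripper": 1},
    {"x": -26, "y": 23, "z": 0, "ax": 0, "ay": 0, "az": 3.8, "gripper": 1},
    {"x": -24.5, "y": 24.5, "z": 0, "ax": 0, "ay": 0, "az": 4.3, "gripper": 1}
  ]
}}

```text
clock: 2.38
position: [0.5827, -0.1479, 0.3024]
ee_rot: [0.817, 0.576, 0.0, 0.0]
ft_force: [-0.4, 0.7, 0.0]
grip_width: 0.001
grasp_force: 0.0
```

```bash
python3 -c "
from h import *
print(st()[0]['position'])"
```

```text
clk 2.38 gun mm [-91.1  -9.8] z tip 291.4 F gun [-0.6  0.5] 0.0 w 0.001
toolx ang vs gun y deg -0.12 tilt [0.03 0.01]
[ 0.58266254 -0.14790061  0.30236773]
```

Call:
{"method": "apply_moves", "body": {
  "rows": [
    {"x": -2, "y": -4, "z": 28, "ax": 0, "ay": 0, "az": 0, "gripper": 1},
    {"x": 0, "y": 0, "z": 35, "ax": 0, "ay": 0, "az": 0, "gripper": 1},
    {"x": 0, "y": 0, "z": 35, "ax": 0, "ay": 0, "az": 0, "gripper": 1},
    {"x": 0, "y": 0, "z": 35, "ax": 0, "ay": 0, "az": 0, "gripper": 1},
    {"x": 0, "y": 0, "z": 22, "ax": 0, "ay": 0, "az": 0, "gripper": 1}
  ]
}}

```text
clock: 2.8
position: [0.576, -0.1467, 0.1438]
ee_rot: [0.816, 0.577, -0.001, -0.001]
ft_force: [-0.9, 0.3, -0.5]
grip_width: -0.001
grasp_force: 0.0
```

```bash
python3 -c "
from h import *
o,X=st(); b=cam('scene'); save(b,'pics/sc3.png',(170,120,290,210))
t=o['position']+X[:,2]*.011
print(proj(b,[t+X[:,0]*.011,t-X[:,0]*.011]),[((proj(b,[t+s*X[:,0]*.011])[0]-(170,120)+.5)*6.667).round() for s in(1,-1)])"
```

```text
clk 2.80 gun mm [-97.7 -10.9] z tip 132.8 F gun [-0.9 -0. ] -0.5 w -0.001
toolx ang vs gun y deg 0.01 tilt [-0.19  0.03]
[[211.22080425 185.67367854]
 [201.69909708 183.77637682]] [array([278., 441.]), array([215., 429.])]
```

View pics/sc3.png

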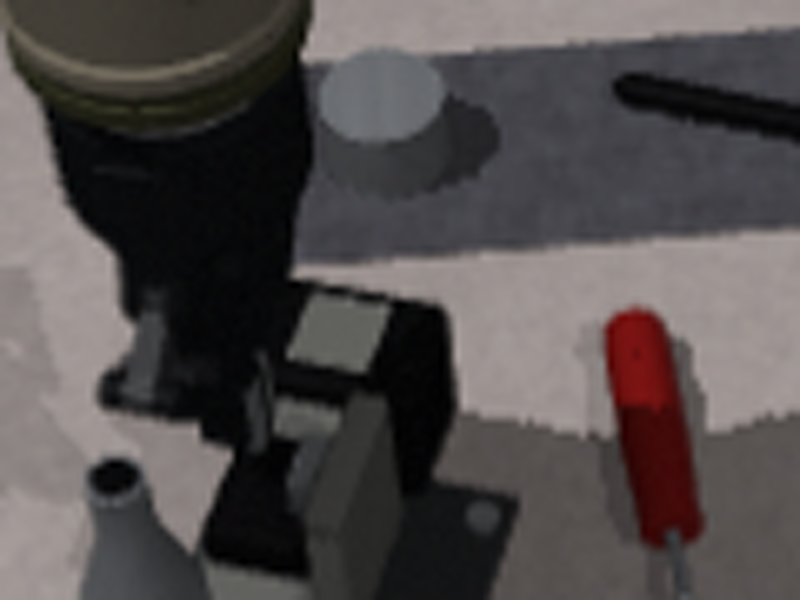

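The fingertips stand over the trigger, at about (235,445) in the crop, with a visible gap to the button at (300,470). Pressing down.

Call:
{"method": "apply_moves", "body": {
  "rows": [
    {"x": 0, "y": 2, "z": 8, "ax": 0, "ay": 0, "az": 0, "gripper": 1},
    {"x": 0, "y": 0, "z": 6, "ax": 0, "ay": 0, "az": 0, "gripper": 1},
    {"x": 0, "y": 0, "z": 5, "ax": 0, "ay": 0, "az": 0, "gripper": 1},
    {"x": 0, "y": 0, "z": 4, "ax": 0, "ay": 0, "az": 0, "gripper": 1},
    {"x": 0, "y": 0, "z": 4, "ax": 0, "ay": 0, "az": 0, "gripper": 1}
  ]
}}

```text
clock: 3.27
position: [0.5801, -0.148, 0.1212]
ee_rot: [0.816, 0.577, 0.001, 0.001]
ft_force: [-0.6, 0.0, 4.7]
grip_width: 0.002
grasp_force: 2.2
```

```bash
python3 -c "
from h import *
st()"
```

```text
clk 3.27 gun mm [-93.5 -10.8] z tip 110.2 F gun [-0.6 -0.2] 4.7 w 0.002
toolx ang vs gun y deg 0.01 tilt [0.11 0.  ]
```

Call:
{"method": "apply_moves", "body": {
  "rows": [
    {"x": 0, "y": 0, "z": 2, "ax": 0, "ay": 0, "az": 0, "gripper": 1},
    {"x": 0, "y": 0, "z": 2, "ax": 0, "ay": 0, "az": 0, "gripper": 1},
    {"x": 0, "y": 0, "z": 2, "ax": 0, "ay": 0, "az": 0, "gripper": 1},
    {"x": 0, "y": 0, "z": 0, "ax": 0, "ay": 0, "az": 0, "gripper": 1},
    {"x": 0, "y": 0, "z": 0, "ax": 0, "ay": 0, "az": 0, "gripper": 1}
  ]
}}

```text
clock: 3.68
position: [0.5801, -0.148, 0.1153]
ee_rot: [0.816, 0.577, 0.001, 0.0]
ft_force: [-0.5, -0.2, 7.2]
grip_width: -0.0
grasp_force: 3.5
```

```bash
python3 -c "
from h import *
st()"
```

```text
clk 3.68 gun mm [-93.5 -10.8] z tip 104.3 F gun [-0.4 -0.4] 7.2 w -0.0
toolx ang vs gun y deg 0.01 tilt [0.11 0.01]
```

Call:
{"method": "apply_moves", "body": {
  "rows": [
    {"x": 0, "y": 0, "z": 2, "ax": 0, "ay": 0, "az": 0, "gripper": 1},
    {"x": 0, "y": 0, "z": 2, "ax": 0, "ay": 0, "az": 0, "gripper": 1},
    {"x": 0, "y": 0, "z": 0.5, "ax": 0, "ay": 0, "az": 0, "gripper": 1},
    {"x": 0, "y": 0, "z": 0, "ax": 0, "ay": 0, "az": 0, "gripper": 1},
    {"x": 0, "y": 0, "z": 0, "ax": 0, "ay": 0, "az": 0, "gripper": 1}
  ]
}}

```text
clock: 4.1
position: [0.5802, -0.148, 0.112]
ee_rot: [0.816, 0.577, 0.001, 0.0]
ft_force: [-5.4, 2.6, 19.1]
grip_width: 0.0
grasp_force: 9.3
```

```bash
python3 -c "
from h import *
st()"
```

```text
clk 4.10 gun mm [-93.4 -10.8] z tip 101.0 F gun [-6.   0.6] 19.1 w 0.0
toolx ang vs gun y deg 0.0 tilt [0.13 0.05]
```

Call:
{"method": "apply_moves", "body": {
  "rows": [
    {"x": 3, "y": 0, "z": -0.5, "ax": 0, "ay": 0, "az": 0, "gripper": 1},
    {"x": 3, "y": 0, "z": 0, "ax": 0, "ay": 0, "az": 0, "gripper": 1},
    {"x": 3, "y": 0, "z": 0, "ax": 0, "ay": 0, "az": 0, "gripper": 1},
    {"x": 3, "y": 0, "z": 0, "ax": 0, "ay": 0, "az": 0, "gripper": 1},
    {"x": 0, "y": 0, "z": 0, "ax": 0, "ay": 0, "az": 0, "gripper": 1}
  ]
}}

```text
clock: 4.52
position: [0.5839, -0.1391, 0.1121]
ee_rot: [0.817, 0.577, 0.0, 0.002]
ft_force: [-2.4, -5.5, 10.5]
grip_width: -0.004
grasp_force: 6.6
```

```bash
python3 -c "
from h import *
st()"
```

```text
clk 4.52 gun mm [-92.8  -1.1] z tip 101.1 F gun [-0.4 -6. ] 10.5 w -0.004
toolx ang vs gun y deg -0.1 tilt [ 0.14 -0.17]
```

Call:
{"method": "apply_moves", "body": {
  "rows": [
    {"x": 2.5, "y": 0, "z": 0.2, "ax": 0, "ay": 0, "az": 0, "gripper": 1},
    {"x": 2.5, "y": 0, "z": 0, "ax": 0, "ay": 0, "az": 0, "gripper": 1},
    {"x": 2, "y": 0, "z": 0, "ax": 0, "ay": 0, "az": 0, "gripper": 1},
    {"x": 0, "y": 0, "z": 0, "ax": 0, "ay": 0, "az": 0, "gripper": 1},
    {"x": 0, "y": 0, "z": 0, "ax": 0, "ay": 0, "az": 0, "gripper": 1}
  ]
}}

```text
clock: 4.93
position: [0.5859, -0.1336, 0.1121]
ee_rot: [0.817, 0.576, -0.0, 0.002]
ft_force: [-4.6, -9.3, 12.2]
grip_width: 0.0
grasp_force: 8.1
```

```bash
python3 -c "
from h import *
st()"
```

```text
clk 4.93 gun mm [-92.7   4.7] z tip 101.1 F gun [ -1.2 -10.3] 12.2 w 0.0
toolx ang vs gun y deg -0.16 tilt [ 0.13 -0.21]
```

Call:
{"method": "apply_moves", "body": {
  "rows": [
    {"x": 2, "y": 0, "z": 0.2, "ax": 0, "ay": 0, "az": 0, "gripper": 1},
    {"x": 2, "y": 0, "z": 0, "ax": 0, "ay": 0, "az": 0, "gripper": 1},
    {"x": 1, "y": 0, "z": 0, "ax": 0, "ay": 0, "az": 0, "gripper": 1},
    {"x": 0, "y": 0, "z": 0, "ax": 0, "ay": 0, "az": 0, "gripper": 1},
    {"x": 0, "y": 0, "z": 0, "ax": 0, "ay": 0, "az": 0, "gripper": 1}
  ]
}}

```text
clock: 5.35
position: [0.5868, -0.1313, 0.1121]
ee_rot: [0.818, 0.575, -0.001, 0.003]
ft_force: [-8.4, -15.7, 15.6]
grip_width: 0.005
grasp_force: 12.9
```

```bash
python3 -c "
from h import *
st()"
```

```text
clk 5.35 gun mm [-92.7   7.2] z tip 101.1 F gun [ -2.7 -17.6] 15.6 w 0.005
toolx ang vs gun y deg -0.28 tilt [ 0.09 -0.34]
```

Call:
{"method": "apply_moves", "body": {
  "rows": [
    {"x": 2, "y": 0, "z": 0, "ax": 0, "ay": 0, "az": 0, "gripper": 1},
    {"x": 1, "y": 0, "z": 0, "ax": 0, "ay": 0, "az": 0, "gripper": 1},
    {"x": 0, "y": 0, "z": 0, "ax": 0, "ay": 0, "az": 0, "gripper": 1}
  ]
}}

```text
clock: 5.6
position: [0.5868, -0.1311, 0.1121]
ee_rot: [0.819, 0.574, -0.002, 0.004]
ft_force: [-11.9, -21.4, 16.6]
grip_width: 0.002
grasp_force: 15.7
```

```bash
python3 -c "
from h import *
st(); b=cam('scene'); save(b,'pics/sc4.png',(170,140,270,215))"
```

```text
clk 5.60 gun mm [-92.7   7.4] z tip 101.1 F gun [ -4.  -24.1] 16.6 w 0.002
toolx ang vs gun y deg -0.41 tilt [ 0.02 -0.51]
```

View pics/sc4.png

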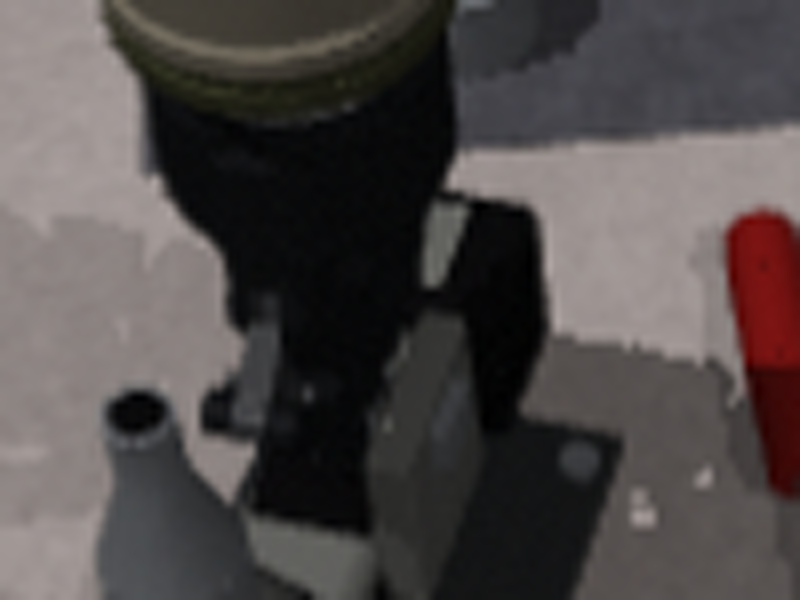

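The stop is firm (0.2 mm more for +6 N) and the button's far end now shows through the outer cheek face at (450,420) in the crop. Now I ease the trigger up while holding the button in.

Call:
{"method": "apply_moves", "body": {
  "rows": [
    {"x": -2, "y": 0, "z": -2, "ax": 0, "ay": 0, "az": 0, "gripper": 1},
    {"x": 0, "y": 0, "z": -2, "ax": 0, "ay": 0, "az": 0, "gripper": 1},
    {"x": 0, "y": 0, "z": -2, "ax": 0, "ay": 0, "az": 0, "gripper": 1},
    {"x": 0, "y": 0, "z": -2, "ax": 0, "ay": 0, "az": 0, "gripper": 1},
    {"x": 0, "y": 0, "z": 0, "ax": 0, "ay": 0, "az": 0, "gripper": 1}
  ]
}}

```text
clock: 6.07
position: [0.5859, -0.1308, 0.1179]
ee_rot: [0.818, 0.575, -0.003, 0.003]
ft_force: [-2.2, -17.8, -2.8]
grip_width: -0.007
grasp_force: 9.1
```

```bash
python3 -c "
from h import *
st()"
```

```text
clk 6.07 gun mm [-93.7   7.4] z tip 106.9 F gun [  3.9 -17.5] -2.8 w -0.007
toolx ang vs gun y deg -0.32 tilt [-0.08 -0.41]
```

Call:
{"method": "apply_moves", "body": {
  "rows": [
    {"x": -4, "y": 0, "z": 0, "ax": 0, "ay": 0, "az": 0, "gripper": 1},
    {"x": -5, "y": 0, "z": -1, "ax": 0, "ay": 0, "az": 0, "gripper": 1},
    {"x": -5, "y": 0, "z": -1, "ax": 0, "ay": 0, "az": 0, "gripper": 1},
    {"x": -5, "y": 0, "z": -5, "ax": 0, "ay": 0, "az": 0, "gripper": 1},
    {"x": 0, "y": 0, "z": -20, "ax": 0, "ay": 0, "az": 0, "gripper": 1}
  ]
}}

```text
clock: 6.48
position: [0.5795, -0.1426, 0.1431]
ee_rot: [0.817, 0.577, -0.002, -0.001]
ft_force: [-0.2, 0.7, 0.1]
grip_width: 0.002
grasp_force: 0.0
```

Call:
{"method": "apply_moves", "body": {
  "rows": [
    {"x": -5, "y": 0, "z": -30, "ax": 0, "ay": 0, "az": 0, "gripper": 1},
    {"x": -20, "y": 0, "z": -40, "ax": 0, "ay": 0, "az": 0, "gripper": 1},
    {"x": -20, "y": 0, "z": -40, "ax": 0, "ay": 0, "az": 0, "gripper": 1},
    {"x": -20, "y": -20, "z": -30, "ax": 0, "ay": 0, "az": 0, "gripper": 1},
    {"x": -20, "y": -20, "z": 0, "ax": 0, "ay": 0, "az": 0, "gripper": 1}
  ]
}}

```text
clock: 6.9
position: [0.5176, -0.2088, 0.2856]
ee_rot: [0.817, 0.577, 0.003, 0.003]
ft_force: [0.2, -1.4, 0.1]
grip_width: 0.001
grasp_force: 0.0
```

Call:
{"method": "apply_moves", "body": {
  "rows": [
    {"x": 0, "y": -30, "z": 0, "ax": 0, "ay": 0, "az": 0, "gripper": 1},
    {"x": 0, "y": -30, "z": 0, "ax": 0, "ay": 0, "az": 0, "gripper": 1},
    {"x": 0, "y": 0, "z": 0, "ax": 0, "ay": 0, "az": 0, "gripper": 1}
  ]
}}

```text
clock: 7.15
position: [0.4557, -0.1865, 0.2803]
ee_rot: [0.817, 0.577, 0.002, -0.001]
ft_force: [0.7, -0.4, -0.2]
grip_width: 0.003
grasp_force: 0.0
```

```bash
python3 -c "
from h import *
st(); a=cam('top'); b=cam('scene'); h=[cv2.resize(i,(400,400),interpolation=cv2.INTER_CUBIC) for i in (a['color'][195:255,330:390,::-1],b['color'][155:225,190:260,::-1])]
cv2.imwrite('pics/end.png',np.hstack(h))"
```

```text
clk 7.15 gun mm [-197.9  -88.5] z tip 269.3 F gun [ 0.8 -0.1] -0.2 w 0.003
toolx ang vs gun y deg -0.1 tilt [0.1  0.27]
```

View pics/end.png

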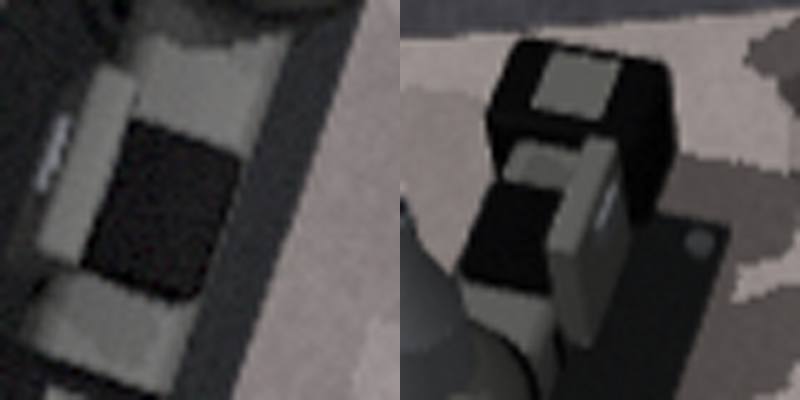

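The button is in: its far end protrudes beyond the cheek at (50,155), no steel shows over the trigger, and the trigger sits low. The arm is clear of everything.

```bash
python3 -c "
from workcell import *
print(hand_in())"
```

```text
the job is handed in; nothing more can be done
None
```

The round-nozzle gun's trigger is locked on with its button in, the other gun was not touched, and the job is handed in (clock about 7 s); the last pictures show the lock holding, but `hand_in()` returned no verdict.

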